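Clear the pedal of the table-top bin, hold its lid open and ease it shut

ROBOT

A 7-joint arm with a two-finger parallel gripper is mounted at the origin on the work surface; the furniture and walls round the work are solid. World frame = base frame: x ahead of the robot, y to its left, z up, the work surface at z = 0. Lengths are in m, angles in rad, forces in N, time in s.
With the tool pointing down it reaches from about 0.425 to 0.875 m from the base axis. Payload 4.7 kg.
Tool frame: the origin (TCP) lies between the finger pads; the fingertips stand 14 mm ahead of it and the grasp point (between the pads) lies 5 mm behind it; z points along the fingers, y is the line along which they close (so a half turn about z gives the same grasp; the last joint's range is limited). The gripper opens to 87 mm and grips with 3 to 60 N. Pads are 19 mm wide; open, the fingers measure 117 mm over their backs; the gripper's body (75 mm by 190 mm) begins 51 mm behind the grasp point.
Start: joints at [1.117, 0.321, -0.07, 1.45, 0.023, 1.371, -0.057], TCP at [0.293, -0.58, 0.237] pointing down, gripper open.
Joint ranges: [-2.86, 2.86], [-0.3, 2.09], [-1.38, 1.24], [0.06, 2.45], [-1.56, 4.7], [0.09, 2.05], [-2.69, 2.69]. Speed limits (rad/s): [2.57, 2.57, 3.14, 3.14, 3.14, 3.14, 3.14].

INTERFACE

Orientations are given as a rotation vector (axis times angle).
In Python, from bench import ctrl gives the robot as it stands.
- The arm moves only by the shell command python3 -m inch 'ROWS' [OPENING] [FORCE]. ROWS is JSON, a list of rows, each a list of 6 numbers: the shift along the world's x, y, z in mm, then the turn, a rotation vector about the world's x, y, z in degrees. In form: [[tx, ty, tz, rx, ry, rz], ...]. A call has 1 to 20 rows; each row is the pose to reach, as a shift and turn from the pose commanded when the call began; what a row does not reach only later rows make up. A row lasts 1/8 s, in which the tool goes at most 62.5 mm and 10.7 degrees, less where a joint would pass 70% of its speed; a pose out of reach is approached as far as the arm can. A call with a gripper value outside its range is refused whole. OPENING is the finger opening in mm, from 0 to 87, set as the call begins (- or left out, the last holds). The fingers move at their own pace and stop on an object; FORCE is the grip in N (left out, the last holds). Time passes only in rows, so rows that repeat a pose let the fingers close. It gives the time, the measured TCP pose, the force, the opening and the grip force at its end, in the units of the state.
- ctrl.get_state(): the state, without advancing time (a new reading comes with each control period).
- ctrl.get_image(name): name is "scene" or "top"; returns (picture, depth): 420x560x3 uint8, red, green, blue; 420x560 float32, m along the optical axis (not along the pixel's ray), 0 where there is no reading.
- ctrl.camera_params(name): a dict with "mtx" (3x3 intrinsics, pixels), "dist_coeffs" ([k1, k2, p1, p2, k3] as OpenCV has them; the pictures are not rectified), "T" (4x4, takes a point from camera to world coordinates). Camera axes: x right, y down, z forward; pixel columns grow to the right and rows downward; lengths in m; the calibration is good to about 2 mm. A picture is of the moment at which its call begins. camera_params takes no time and is no camera call.
- ctrl.close_job(): hands the job in; it is judged then, once.
The state is a dict: "time": time; "joint_positions": joint angles; "qd": joint speeds; "joint_torque": joint torques, N m; "position": TCP position; "tool_rot": TCP orientation; "ft_force": force on the tool from outside, world axes, zero at the start; "torque": the same for the moment, N m; "grip_width": opening from 0.0 (shut) to 1.0 (fully open); "grip_force": force on a finger pad.
Only numpy, scipy, OpenCV 4.12 (cv2) and the standard library are available. Lean on these libraries where they do the work, as an engineer would, in place of code of your own. Each camera call takes 0.05 s, during which the arm holds its last target. There are 200 camera calls.

TASK

Push the roll of tape out from under the pedal of the little bin, sliding it aside on the table without picking it up. Then press the pedal right down with your fingertips and keep the lid wide open for at least two seconds while I drop my used cotton buds in, and let the pedal up slowly so that the lid comes down gently all the way and does not slam. Move the lid only by the pedal, and leave the dish of screws, the bottle and the little clear box near the bin where they are.

Things in the scene. Friction and masses are not known exactly. Their poses are not given: they have to be found in the camera images.
- pedal_bin: Round table-top pedal bin, fixed to the table: steel drum 112 mm in diameter on a black foot 120 mm in diameter, 140 mm high to the rim, 159 mm high with its lid shut. Origin: centre of its underside, on the table. The pedal sticks out along its own -x (at yaw 0 straight towards the robot; here the yaw is about 1.3 to 1.8, so that the pedal points to the robot's right), the lid's hinge is on its +x side, y is to the side, z up.
- pedal (a joint): Pedal angle, rad: 0 at rest (up), 0.26 pressed right down. It turns about a level axis across the bin through the bin's centre line, 24 mm above the table. It pulls the lid with it (lid angle = 4.8 x pedal angle) and springs back up by itself when let go. Pressing on the pad takes about 3.5 N at first and about 2.5 N near the bottom.
- pedal_pad (a point): Middle of the top face of the pedal's black ribbed rubber pad, 60 mm wide (bin's y), 36 mm long (bin's x), 7 mm thick. At rest it lies 108 mm from the bin's centre and 44 mm above the table (underside of the pad 34 to 38 mm above the table) and slopes up to its free end by 0.13 rad; pressed right down it lies 16 mm above the table (28 mm of travel). The bin's drum begins 52 mm behind the pad's middle.
- bin_lid (a joint): Lid angle, rad: 0 shut, 1.25 fully open (pedal right down). Nothing but the pedal holds it open: let go, it slams.
- lid_front (a point): Front edge of the lid, above the pedal: 145 mm above the table when shut, about 260 mm when open; the lid is a steel disc of 117 mm diameter that swings up and away from the pedal.
- tape_roll: Loose roll of packing tape lying flat, its edge under the pedal: a ring 92 mm in outer and 66 mm in inner diameter, 25 mm high, 0.14 kg, open hole down to the table. Origin: centre of its underside. While it lies under the pad the pedal goes only about a third of the way down. It slides when pushed from outside or with a fingertip put down into its hole.
- screw_dish: Loose shallow round steel dish of screws, 112 mm in diameter, 22 mm high, on the table at the right, beyond the pedal and the roll of tape; origin at the centre of its underside. Bystander.
- ipa_bottle: Loose upright bottle, 51 mm in diameter, 160 mm high, close to the bin on its left, the lid's hinge side; origin at the centre of its underside. Bystander.
- snap_box: Loose small clear plastic box, 27 x 36 x 20 mm, close to the bin on the side towards the robot; origin at the centre of its underside. Bystander.
Mind the look-alikes: they are no part of the job. There is more than one size of the tape_roll; the one meant has the size given above.

How it is judged:
On the way, in this order (a step that is already met when the one before it is completed fails the run):
1. the roll of tape lies clear of the pedal, the lid still shut (horizontal distance between tape_roll and pedal_pad above 0.066 m and value of joint bin_lid below 0.15 rad), for 0.1 s.
2. the lid is wide open (1.1 rad or more), held so for two seconds (value of joint bin_lid above 1.1 rad), for 1.9 s.
At the end, for the whole second after the job is handed in: The lid is shut (within 0.05 rad) and still, and the roll of tape lies flat and at rest on the table, its centre 66 mm or more from the middle of the pedal's pad (value of joint bin_lid below 0.05 rad and velocity of joint bin_lid between -0.2 and 0.2 rad/s and horizontal distance between tape_roll and pedal_pad above 0.066 m and height (world z) of tape_roll between -0.006 and 0.006 m and linear speed of tape_roll below 0.02 m/s); the robot touches nothing.
It fails at once if the lid comes down faster than 3.5 rad/s (it was dropped) (velocity of joint bin_lid below -3.5 rad/s).
It fails at once if the fingers or the arm move the lid itself (contact force between any of the fingers, the arm and bin_lid above 1 N).
It fails at once if the roll of tape is lifted or tipped up (height (world z) of tape_roll above 0.015 m or angle between tape_roll's own z axis and vertical above 0.35 rad).
It fails at once if the screw dish, the bottle or the clear box is shifted by more than 20 mm (distance of any of screw_dish, ipa_bottle, snap_box from where it was at the start of the episode above 0.02 m).
It also fails if it takes over 58 s, if anything falls off the work surface, if the arm or the gripper's body presses on something with over 40 N, if the wrist force passes 120 N, or if a joint passes its speed limit or range.

## Working session

There is one attempt and no reset: what is moved stays moved. The work goes in short steps, Python scripts to look and compute and a shell command to move; the robot and the scene stay as the last step left them, time stands still between calls to the robot, and variables do not carry over. Pictures are saved under pics/ and viewed, at most 10 in all, crops included, and the job is handed in when it is done.

```bash
mkdir -p pics; ls; cat > h.py <<'E'
import numpy as np, cv2
from bench import ctrl
def grab(n):
    im,d=ctrl.get_image(n); p=ctrl.camera_params(n)
    np.savez(f'{n}.npz',im=im,d=d,K=p['mtx'],D=p['dist_coeffs'],T=p['T'])
    return im,d
def load(n):
    return np.load(f'{n}.npz')
def cloud(n):
    z=load(n); h,w=z['d'].shape
    u,v=np.meshgrid(np.arange(w),np.arange(h))
    p=cv2.undistortPoints(np.stack([u,v],-1).reshape(-1,1,2).astype(float),z['K'],z['D']).reshape(h,w,2)
    P=np.concatenate([p,np.ones((h,w,1))],-1)*z['d'][...,None]
    P=P@z['T'][:3,:3].T+z['T'][:3,3]; P[z['d']==0]=np.nan
    return P
E
python3 - <<'E'
from h import *
for n in('scene','top'):
    im,d=grab(n); cv2.imwrite(f'pics/{n}0.png',im[...,::-1]); print(n,load(n)['T'].round(3).tolist())
s=ctrl.get_state(); print(s['time'],s['position'],s['tool_rot'],s['ft_force'])
E
```

```text
pics
scene [[-0.552, -0.428, 0.715, -0.073], [-0.834, 0.307, -0.459, 0.527], [-0.023, -0.85, -0.526, 0.585], [0.0, 0.0, 0.0, 1.0]]
top [[0.467, -0.858, 0.211, 0.307], [-0.884, -0.452, 0.118, -0.027], [-0.006, -0.242, -0.97, 1.447], [0.0, 0.0, 0.0, 1.0]]
0.1 [ 0.292859   -0.57975831  0.23556304] [-3.05440941e+00 -7.27836116e-01  7.74741819e-04] [ 0.48439305 -0.66127572 -0.12701524]
```

View pics/scene0.png

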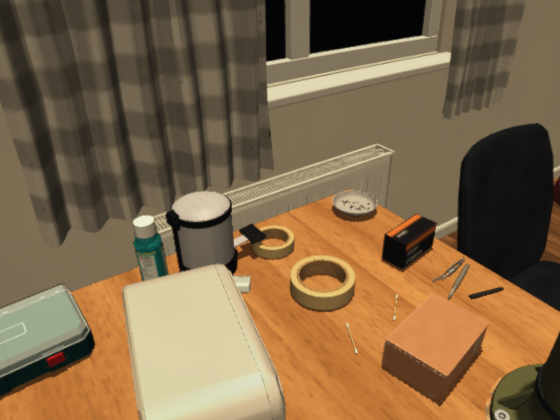

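View pics/top0.png

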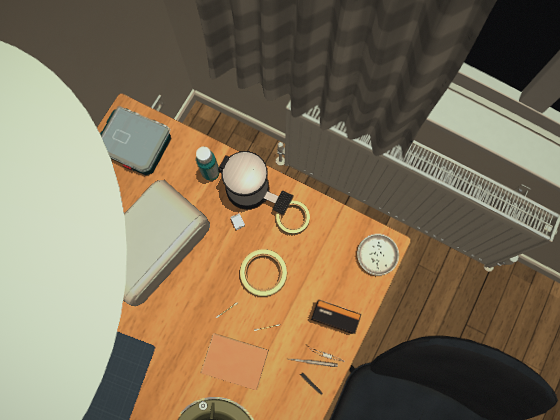

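The scene view shows the bin at (203,235), pedal pad at (252,235), a small roll at (272,242) with its edge under the pad, and a bigger roll at (322,282). The dish is at (355,205), the bottle at (150,248) and the clear box at (240,285). In the top view: bin (245,178), pad (284,203), small roll (292,217), large roll (263,273), dish (377,255), box (238,222), bottle (207,163). I'll measure them and enlarge both roll candidates.

```bash
python3 - <<'E'
from h import *
for n,pts in (('top',dict(pad=(284,203),roll=(306,217),roll2=(292,231),big=(284,273),dish=(377,255),box=(238,222),bottle=(205,153),lid=(245,172),heater=(380,170),table=(330,270),edge=(400,240),robot=(215,410),beige=(165,235))),
 ('scene',dict(pad=(252,235),roll=(290,240),big=(322,305),dish=(355,205),box=(242,284),lid=(203,206),bottle=(147,225),beige=(180,290)))):
    P=cloud(n)
    for k,(u,v) in pts.items(): print(n,k,np.nanmedian(P[v-1:v+2,u-1:u+2].reshape(-1,3),0).round(3))
    # ring fits: points 17-32mm high near each ring
    for nm,c in(('roll',(292,217)),('big',(263,273))) if n=='top' else (('roll',(274,242)),('big',(322,282))):
        c0=P[c[1]-30:c[1]+30,c[0]-35:c[0]+35].reshape(-1,3)
        im=load(n)['im'][c[1]-30:c[1]+30,c[0]-35:c[0]+35].reshape(-1,3).astype(int)
        m=(c0[:,2]>.019)&(c0[:,2]<.045)&(im.sum(1)>300)
        q=c0[m]; 
        hull=cv2.convexHull((q[:,:2]*1000).astype(np.float32)); 
        print(n,nm,m.sum(),'z',np.percentile(q[:,2],[10,50,90]).round(3),'minEnc',[np.round(x,1) for x in cv2.minEnclosingCircle(hull)],'ell',cv2.fitEllipse(hull))
im=load('top')['im'][130:300,190:410]; im2=load('scene')['im'][180:330,130:380]
a=cv2.resize(im[...,::-1],None,fx=3.5,fy=3.5,interpolation=cv2.INTER_CUBIC); cv2.imwrite('pics/crop.png',a)
E
```

```text
top pad [0.632 0.132 0.044]
top roll [0.631 0.064 0.021]
top roll2 [0.578 0.079 0.024]
top big [0.468 0.045 0.032]
top dish [ 0.63  -0.152  0.008]
top box [0.534 0.22  0.016]
top bottle [0.628 0.355 0.161]
top lid [0.631 0.242 0.159]
top heater [ 0.934 -0.062 -0.215]
top table [ 0.536 -0.058  0.   ]
top edge [ 0.698 -0.192 -0.001]
top robot [0.074 0.037 0.015]
top beige [0.401 0.345 0.136]
top roll 431 z [0.021 0.026 0.036] minEnc [array([623.4, 121.3]), np.float64(70.9)] ell ((619.8633422851562, 119.01139068603516), (92.91119384765625, 142.93081665039062), 168.74322509765625)
top big 823 z [0.029 0.033 0.037] minEnc [array([444.8,  95.8]), np.float64(63.0)] ell ((445.00384521484375, 95.22440338134766), (122.13652038574219, 124.18102264404297), 141.4554443359375)
scene pad [0.624 0.142 0.041]
scene roll [0.583 0.072 0.024]
scene big [0.397 0.133 0.011]
scene dish [ 0.633 -0.158  0.007]
scene box [0.526 0.224 0.015]
scene lid [0.613 0.25  0.156]
scene bottle [0.608 0.358 0.158]
scene beige [0.441 0.372 0.135]
scene roll 495 z [0.022 0.024 0.034] minEnc [array([570.1, 107.7]), np.float64(91.8)] ell ((573.3414916992188, 120.7911605834961), (144.0864715576172, 185.0654296875), 70.8966064453125)
scene big 1071 z [0.031 0.033 0.034] minEnc [array([444. ,  95.4]), np.float64(62.7)] ell ((444.0845031738281, 95.31317138671875), (123.00606536865234, 123.5879135131836), 64.66332244873047)
```

View pics/crop.png

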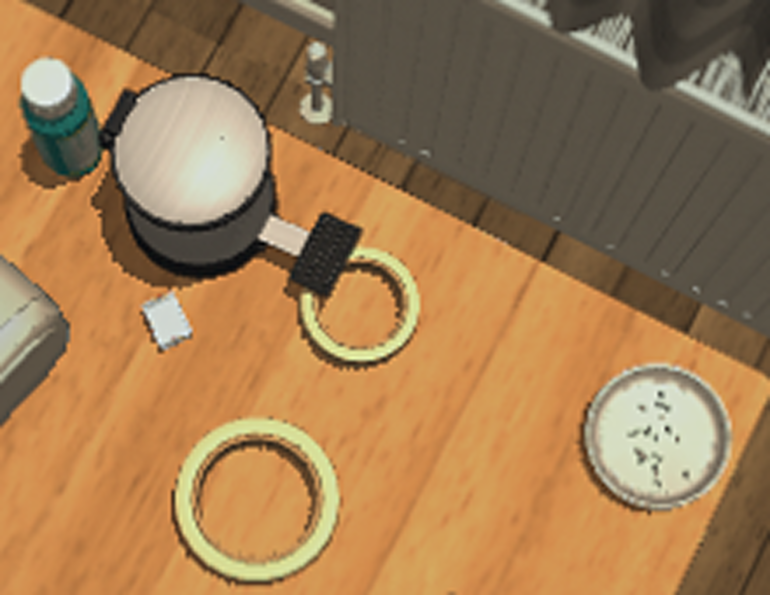

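Two rolls: the small one at top pixel (293,217), z≈25 mm with its edge under the pad, and the big one at (263,273), 124 mm in diameter and 33 mm high. The small one is the one meant, and the crop confirms it (yellow ring from crop (300,250) to (420,365), partly under the pad). Next I'll fit it precisely.

```bash
cat > fit.py <<'E'
from h import *
from scipy.optimize import least_squares
def sel(n,lo,hi,box,f):
    P=cloud(n); im=load(n)['im'].astype(int)
    with np.errstate(invalid='ignore'):
        m=(P[...,2]>lo)&(P[...,2]<hi)&(P[...,0]>box[0])&(P[...,0]<box[1])&(P[...,1]>box[2])&(P[...,1]<box[3])&f(im)
    return P[m]
yel=lambda im:(im[...,0]>140)&(im[...,1]>0.85*im[...,0])&(im[...,2]<.8*im[...,0])
def roll(n,box):
    q=sel(n,.018,.032,box,yel)
    def r(p):
        d=np.hypot(q[:,0]-p[0],q[:,1]-p[1]); return np.maximum(0,d-.046)+np.maximum(0,.033-d)
    s=least_squares(r,q[:,:2].mean(0),loss='soft_l1',f_scale=.002); return s.x.round(4),len(q),q[:,2].mean().round(4)
if __name__=='__main__':
    for n in('top','scene'):
        print(n,'roll',roll(n,(.52,.69,.02,.17)))
        q=sel(n,.151,.165,(.55,.7,.17,.31),lambda im:im.sum(-1)>200)
        print(n,'lid',[np.round(x,1) for x in cv2.minEnclosingCircle((q[:,:2]*1000).astype(np.float32))],q[:,2].mean())
        q=sel(n,.036,.056,(.57,.7,.08,.172),lambda im:im.max(-1)<80)
        print(n,'pad',len(q),q.mean(0).round(4),cv2.minAreaRect((q[:,:2]*1000).astype(np.float32)),np.percentile(q[:,2],[5,95]))
        q=sel(n,.016,.024,(.49,.57,.18,.26),lambda im:im.min(-1)>120)
        print(n,'box',len(q),cv2.minAreaRect((q[:,:2]*1000).astype(np.float32)) if len(q) else 0)
        q=sel(n,.014,.024,(.54,.72,-.24,-.06),lambda im:im.max(-1)<999)
        print(n,'dish',[np.round(x,1) for x in cv2.minEnclosingCircle((q[:,:2]*1000).astype(np.float32))])
E
python3 fit.py
```

```text
top roll (array([0.6153, 0.0962]), 246, np.float64(0.0243))
top lid [array([631.5, 244.5]), np.float64(55.2)] 0.15601718170188136
top pad 263 [0.6326 0.1366 0.0429] ((633.3656616210938, 136.7523956298828), (59.17686462402344, 34.711116790771484), 1.6546169519424438) [0.03768568 0.04768631]
top box 74 ((535.9617919921875, 223.03358459472656), (34.7960090637207, 26.549461364746094), 54.46226119995117)
top dish [array([ 630.5, -151.7]), np.float64(56.6)]
scene roll (array([0.5743, 0.1598]), 10, np.float64(0.0235))
scene lid [array([629.2, 247.9]), np.float64(51.5)] 0.15487218963352123
scene pad 292 [0.6293 0.1384 0.0411] ((632.9600219726562, 137.9196014404297), (61.52415084838867, 34.750205993652344), 2.1143572330474854) [0.03782104 0.04394773]
scene box 40 ((534.1458129882812, 222.82859802246094), (32.102378845214844, 29.673553466796875), 56.98747634887695)
scene dish [array([ 630.1, -153.8]), np.float64(58.6)]
```

```bash
python3 - <<'E'
from h import *
for n in('top','scene'):
    P=cloud(n).reshape(-1,3); P=P[np.isfinite(P[:,0])]
    for t in np.linspace(0,1,9):
        c=np.array([.293,-.58])+t*np.array([.317,.668])
        m=np.hypot(*(P[:,:2]-c).T)<.14
        q=P[m]; print(n,c.round(2),m.sum(),q[np.argmax(q[:,2])].round(3) if len(q) else '')
    for x,y in((.8,.1),(.8,-.1),(.75,.25)):
        q=P[np.hypot(P[:,0]-x,P[:,1]-y)<.06]; print((x,y),q[:,2].max().round(3) if len(q) else '')
E
```

```text
top [ 0.29 -0.58] 2799 [ 0.432 -0.587 -0.07 ]
top [ 0.33 -0.5 ] 5290 [ 0.472 -0.488  0.104]
top [ 0.37 -0.41] 8366 [ 0.499 -0.446  0.156]
top [ 0.41 -0.33] 6439 [ 0.488 -0.369  0.156]
top [ 0.45 -0.25] 6000 [ 0.488 -0.369  0.156]
top [ 0.49 -0.16] 6506 [ 0.398 -0.087  0.073]
top [ 0.53 -0.08] 8510 [ 0.398 -0.087  0.073]
top [0.57 0.  ] 8344 [0.629 0.124 0.05 ]
top [0.61 0.09] 8021 [0.612 0.225 0.163]
(0.8, 0.1) 
(0.8, -0.1) 
(0.75, 0.25) 0.147
scene [ 0.29 -0.58] 3106 [ 0.432 -0.569 -0.067]
scene [ 0.33 -0.5 ] 4543 [ 0.472 -0.493  0.097]
scene [ 0.37 -0.41] 5671 [ 0.499 -0.418  0.152]
scene [ 0.41 -0.33] 4288 [ 0.499 -0.418  0.152]
scene [ 0.45 -0.25] 4648 [ 0.471 -0.341  0.151]
scene [ 0.49 -0.16] 5720 [ 0.445 -0.085  0.063]
scene [ 0.53 -0.08] 6972 [ 0.445 -0.085  0.063]
scene [0.57 0.  ] 7126 [0.61  0.128 0.046]
scene [0.61 0.09] 6938 [0.636 0.218 0.158]
(0.8, 0.1) 
(0.8, -0.1) 
(0.75, 0.25) 0.001
```

```bash
python3 -m inch '[[10,40,20,0,0,4],[30,80,25,0,0,8],[50,120,25,0,0,12],[70,160,25,0,0,16],[90,205,25,0,0,20],[110,250,25,0,0,25],[130,295,25,0,0,30],[155,340,25,0,0,34],[180,385,25,0,0,39],[205,430,25,0,0,44],[230,475,25,0,0,48],[255,520,20,0,0,52],[275,565,10,0,0,56],[295,610,0,0,0,60],[310,645,-15,0,0,63],[319,670,-30,0,0,63],[319,670,-50,0,0,63],[319,670,-70,0,0,63],[319,670,-90,0,0,63],[319,670,-90,0,0,63]]' 0 20
python3 -c "
from h import *
from scipy.spatial.transform import Rotation as R
s=ctrl.get_state();print(s['position'],R.from_rotvec(s['tool_rot']).as_matrix().round(3).tolist(),s['ft_force'],s['joint_positions'])
im,d=grab('top');cv2.imwrite('pics/top1.png',cv2.resize(im[130:300,190:410,::-1],None,fx=3,fy=3))"
```

```text
time: 2.6
position: [0.6107, 0.088, 0.1443]
tool_rot: [-2.226, -2.214, 0.005]
ft_force: [-0.8, 0.2, 0.5]
grip_width: 0.004
grip_force: 0.0
[0.61072121 0.08803966 0.14432934] [[0.005, 1.0, -0.004], [1.0, -0.005, -0.001], [-0.001, -0.004, -1.0]] [-0.7639527   0.1980243   0.52578289] [ 0.33982862  0.38651274 -0.65408812  1.62999342  0.24729594  1.21342877
 -0.37180696]
```

View pics/top1.png

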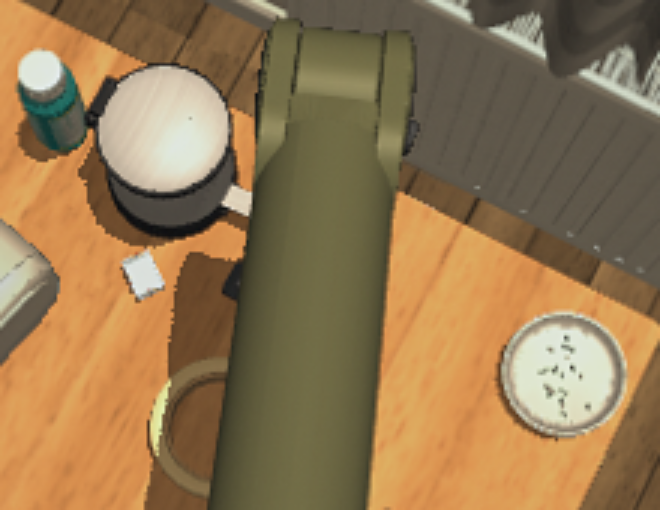

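The top view shows the arm over the work and hiding the roll; bin, box, bottle and dish are unmoved. The pose agrees with the plan, so I'll go down into the hole.

```bash
python3 -m inch '[[0,2,-25,0,0,0],[0,2,-50,0,0,0],[0,2,-70,0,0,0],[0,2,-85,0,0,0],[0,2,-100,0,0,0],[0,2,-110,0,0,0],[0,2,-118,0,0,0],[0,2,-122,0,0,0],[0,2,-122,0,0,0]]'
python3 -c "
from h import *
im,d=grab('scene');cv2.imwrite('pics/s2.png',cv2.resize(im[170:320,130:380,::-1],None,fx=3,fy=3))"
```

```text
time: 3.78
position: [0.6121, 0.0918, 0.0245]
tool_rot: [2.225, 2.218, -0.0]
ft_force: [0.5, -0.3, 1.1]
grip_width: 0.007
grip_force: 0.0
```

View pics/s2.png

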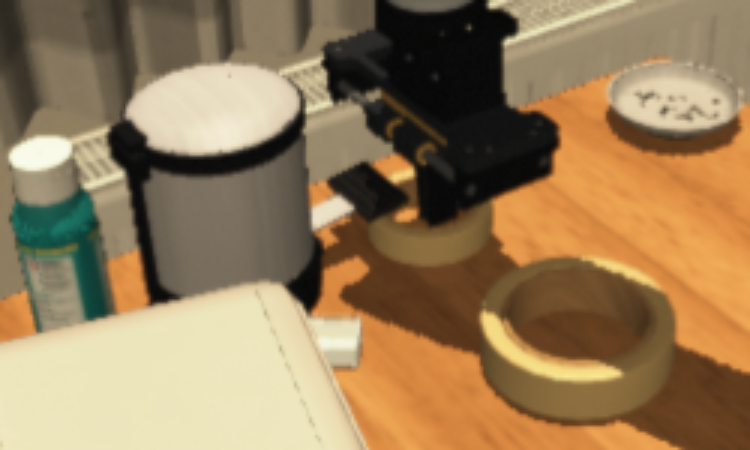

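The fingertips stand in the hole of the small roll at crop (435,210), beside the pad and clear of it. Next I'll drag the roll towards -y.

```bash
python3 -m inch '[[0,-6,-2,0,0,0],[0,-12,-2,0,0,0],[0,-19,-2,0,0,0],[0,-26,-2,0,0,0],[0,-33,-2,0,0,0],[0,-40,-2,0,0,0],[0,-47,-2,0,0,0],[0,-54,-2,0,0,0],[0,-61,-2,0,0,0],[0,-68,-2,0,0,0],[0,-75,-2,0,0,0],[0,-82,-2,0,0,0],[0,-89,-2,0,0,0],[0,-95,-2,0,0,0],[0,-99,-2,0,0,0],[0,-100,-2,0,0,0],[0,-92,-2,0,0,0],[0,-92,-2,0,0,0]]'
python3 -c "
from h import *
im,d=grab('scene');cv2.imwrite('pics/s3.png',cv2.resize(im[170:320,130:380,::-1],None,fx=3,fy=3))"
```

```text
time: 6.08
position: [0.6119, 0.0011, 0.0225]
tool_rot: [-2.223, -2.219, -0.0]
ft_force: [-0.1, 0.4, 0.0]
grip_width: 0.004
grip_force: 0.0
```

View pics/s3.png

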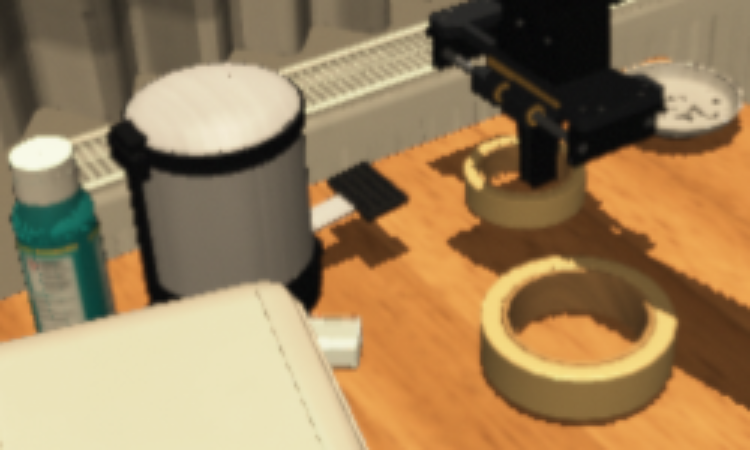

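The roll now lies clear at crop (525,185), with the lid shut and the bystanders unmoved. I'll lift out, go over the pad and come down to just above it.

```bash
python3 -m inch '[[0,0,15,0,0,0],[0,0,35,0,0,0],[0,0,55,0,0,0],[0,0,65,0,0,0],[5,25,65,0,0,0],[10,50,65,0,0,0],[15,80,65,0,0,0],[20,110,65,0,0,0],[21,130,65,0,0,0],[21,130,60,0,0,0],[21,130,52,0,0,0],[21,130,46,0,0,0],[21,130,42,0,0,0],[21,130,42,0,0,0]]'
python3 -c "
from h import *
im,d=grab('scene');cv2.imwrite('pics/s4.png',cv2.resize(im[170:320,130:380,::-1],None,fx=3,fy=3))
import fit
print(fit.roll('scene',(.54,.69,-.05,.08)))"
```

```text
time: 7.88
position: [0.6329, 0.1292, 0.0641]
tool_rot: [-2.226, -2.217, 0.001]
ft_force: [-0.8, 0.9, 1.0]
grip_width: 0.007
grip_force: 0.0
(array([0.61  , 0.0151]), 159, np.float64(0.0234))
```

View pics/s4.png

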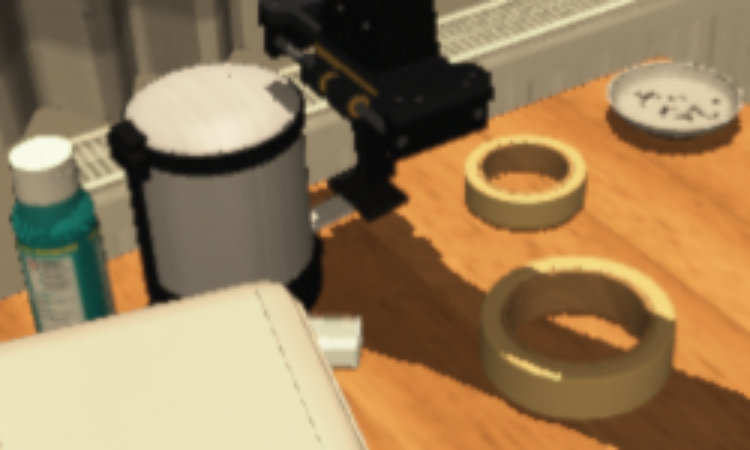

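The fingertips are just above the pad at crop (370,185), the roll fit is (0.610, 0.015) and the lid is shut. Pressing slowly now.

```bash
python3 -m inch '[[0,0,-2,0,0,0],[0,0,-4,0,0,0],[0,0,-6,0,0,0],[0,0,-8,0,0,0],[0,0,-10,0,0,0],[0,0,-12,0,0,0],[0,0,-14,0,0,0],[0,0,-16,0,0,0],[0,0,-18,0,0,0],[0,0,-20,0,0,0],[0,0,-22,0,0,0],[0,0,-24,0,0,0],[0,0,-26,0,0,0],[0,0,-28,0,0,0],[0,0,-30,0,0,0],[0,0,-32,0,0,0],[0,0,-34,0,0,0],[0,0,-35,0,0,0],[0,0,-36,0,0,0],[0,0,-36,0,0,0]]'
python3 -c "
from h import *
im,d=grab('scene');cv2.imwrite('pics/s5.png',cv2.resize(im[100:320,130:380,::-1],None,fx=2.7,fy=2.7))
P=cloud('scene')[100:230,150:260].reshape(-1,3)
m=(P[:,2]>.165)&(P[:,0]>.55)&(P[:,0]<.7)&(P[:,1]>.18)&(P[:,1]<.36)
q=P[m]; print(m.sum(),q.max(0))
c=q.mean(0);n=np.linalg.svd(q-c)[2][2];print(n,np.arccos(abs(n[2])))"
```

```text
time: 10.42
position: [0.6331, 0.1303, 0.029]
tool_rot: [-2.225, -2.218, -0.001]
ft_force: [-0.2, -0.8, 4.3]
grip_width: 0.002
grip_force: 2.1
1507 [0.68179696 0.314594   0.28528802]
[-0.11755426  0.90387203  0.41133483] 1.1468782847435082
```

View pics/s5.png

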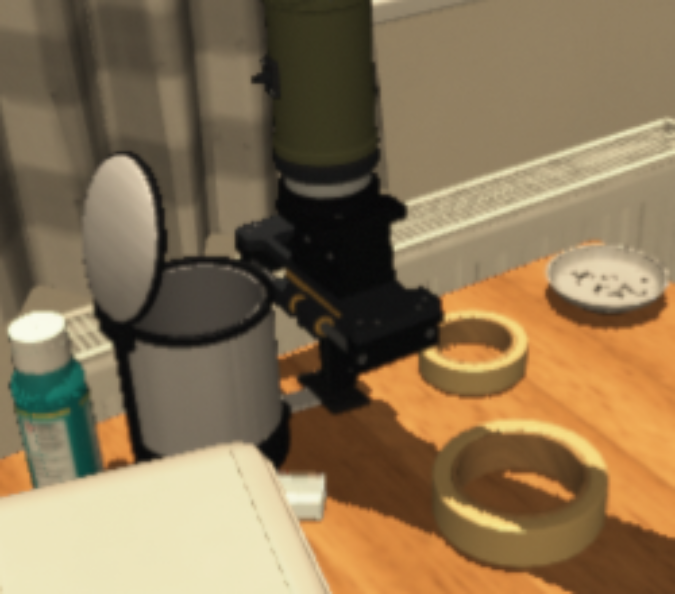

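The lid stands open at crop (125,240), at about 1.15 to 1.2 rad. I'll press a little further onto the stop and hold.

```bash
python3 -m inch '[[0,0,-1,0,0,0],[0,0,-2,0,0,0],[0,0,-2,0,0,0],[0,0,-2,0,0,0],[0,0,-2,0,0,0],[0,0,-2,0,0,0],[0,0,-2,0,0,0],[0,0,-2,0,0,0],[0,0,-2,0,0,0],[0,0,-2,0,0,0],[0,0,-2,0,0,0],[0,0,-2,0,0,0],[0,0,-2,0,0,0],[0,0,-2,0,0,0],[0,0,-2,0,0,0],[0,0,-2,0,0,0],[0,0,-2,0,0,0],[0,0,-2,0,0,0],[0,0,-2,0,0,0],[0,0,-2,0,0,0]]'
python3 -c "
from h import *
im,d=grab('scene')
P=cloud('scene')[100:230,150:210].reshape(-1,3)
m=(P[:,2]>.18)&(P[:,0]>.55)&(P[:,0]<.7)&(P[:,1]>.18)&(P[:,1]<.36)
q=P[m]
for i in range(3):
  c=np.median(q,0);n=np.linalg.svd(q-q.mean(0),full_matrices=False)[2][2];r=abs((q-q.mean(0))@n);q=q[r<.006]
print(len(q),n,np.arccos(abs(n[2])))"
```

```text
time: 12.98
position: [0.6333, 0.1304, 0.0287]
tool_rot: [2.225, 2.218, 0.001]
ft_force: [-3.8, -0.2, 13.6]
grip_width: 0.006
grip_force: 7.0
1187 [-0.1266237   0.90011679  0.41684075] 1.1408293898282822
```

Force has risen to 13.6 N, so the pedal is on its stop. I'll hold one more second, then release slowly.

```bash
python3 -m inch '[[0,0,0,0,0,0],[0,0,0,0,0,0],[0,0,0,0,0,0],[0,0,0,0,0,0],[0,0,0,0,0,0],[0,0,0,0,0,0],[0,0,1,0,0,0],[0,0,2,0,0,0],[0,0,3,0,0,0],[0,0,4,0,0,0],[0,0,5,0,0,0],[0,0,6,0,0,0],[0,0,7,0,0,0],[0,0,8,0,0,0],[0,0,9,0,0,0],[0,0,10,0,0,0],[0,0,11,0,0,0],[0,0,12,0,0,0],[0,0,13,0,0,0],[0,0,14,0,0,0]]' && python3 -m inch '[[0,0,1,0,0,0],[0,0,2,0,0,0],[0,0,3,0,0,0],[0,0,4,0,0,0],[0,0,5,0,0,0],[0,0,6,0,0,0],[0,0,7,0,0,0],[0,0,8,0,0,0],[0,0,9,0,0,0],[0,0,10,0,0,0],[0,0,11,0,0,0],[0,0,12,0,0,0],[0,0,13,0,0,0],[0,0,14,0,0,0],[0,0,15,0,0,0],[0,0,16,0,0,0],[0,0,17,0,0,0],[0,0,18,0,0,0],[0,0,19,0,0,0],[0,0,20,0,0,0]]' && python3 -m inch '[[0,0,1,0,0,0],[0,0,2,0,0,0],[0,0,3,0,0,0],[0,0,4,0,0,0],[0,0,6,0,0,0],[0,0,8,0,0,0],[0,0,12,0,0,0],[0,0,18,0,0,0],[0,0,25,0,0,0],[0,0,35,0,0,0],[0,-20,50,0,0,0],[0,-60,80,0,0,0],[0,-100,110,0,0,0],[0,-130,130,0,0,0],[0,-150,140,0,0,0],[0,-150,140,0,0,0],[0,-150,140,0,0,0],[0,-150,140,0,0,0]]'
python3 -c "
from h import *
import fit
im,d=grab('scene');cv2.imwrite('pics/s6.png',cv2.resize(im[100:320,130:380,::-1],None,fx=2.7,fy=2.7))
print(fit.roll('scene',(.54,.69,-.05,.08)))"
```

```text
time: 15.52
position: [0.6331, 0.1299, 0.0407]
tool_rot: [2.225, 2.218, 0.0]
ft_force: [0.4, 1.3, 2.7]
grip_width: 0.006
grip_force: 1.3
time: 18.02
position: [0.6329, 0.1285, 0.0601]
tool_rot: [2.226, 2.216, -0.003]
ft_force: [-0.2, 0.7, -0.5]
grip_width: 0.005
grip_force: 0.0
time: 20.27
position: [0.6325, -0.0181, 0.1996]
tool_rot: [-2.221, -2.22, 0.001]
ft_force: [0.4, -1.1, -0.4]
grip_width: 0.005
grip_force: 0.0
(array([0.6075, 0.012 ]), 16, np.float64(0.0239))
```

View pics/s6.png

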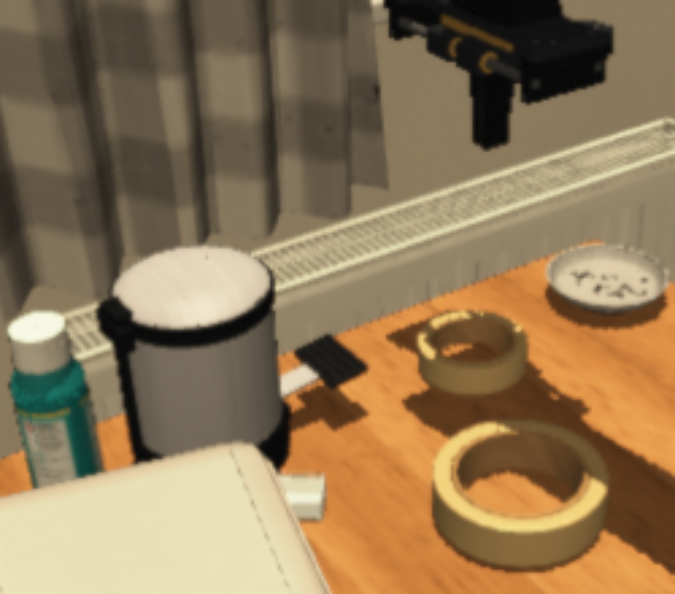

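The lid is shut at crop (195,285) and the pedal is up at (330,360). The roll lies clear at (472,350), the bystanders are in place, and the arm touches nothing, so I'm handing in.

```bash
python3 -c "
from bench import ctrl
print(ctrl.close_job())"
```

```text
the job is handed in; nothing more can be done
None
```

The roll of tape is clear of the pedal, the lid was held wide open on the stop for over three seconds and let down slowly until shut, nothing else was moved, and the job is handed in (no verdict came back).

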